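Hang the glaze-sample rack on its two spring-gate hooks

ROBOT

A 6-joint arm with a two-finger parallel gripper is mounted at the origin on the work surface. World frame = base frame: x ahead of the robot, y to its left, z up, the work surface at z = 0. Lengths are in mm, angles in rad, forces in N, time in s.
With the tool pointing down it reaches from about 250 to 775 mm from the base axis. Payload 4 kg.
Tool frame: the origin (TCP) lies at the very end of the fingers, on their centre line; the grasp point (between the pads) lies bot.hold_point_z behind it (bot.hold_point_z is the distance from the TCP to the grasp point, in mm); z points along the fingers, y is the direction in which the jaws open and shut (so a half turn about z gives the same grasp; the last joint's range is limited). The gripper opens to 94 mm and grips with 3 to 60 N. Pads are 16 mm wide; open, the fingers measure 119 mm over their backs; the gripper's body (75 mm by 177 mm) begins 78 mm behind the grasp point.
Start: joints at [-1.391, 0.087, 1.371, -0, 1.684, -0.103], TCP at [153.472, -528.173, 205.506] pointing down, gripper open.
Joint ranges: [-3.1, 3.1], [-0.76, 2.03], [0.27, 2.55], [-1.08, 4.22], [0.17, 2.65], [-2.57, 2.57]. Speed limits (rad/s): [2.79, 2.79, 3.14, 3.14, 3.14, 3.14].

INTERFACE

Orientations are given as [roll, pitch, yaw] about the fixed x, y, z axes, in that order (R = Rz(yaw) Ry(pitch) Rx(roll)).
In Python, from station import bot gives the robot as it stands.
- The arm moves only by the shell command python3 -m pendant 'ROWS' [OPENING] [FORCE]. ROWS is JSON, a list of rows, each a list of 6 numbers: the shift along the world's x, y, z in mm, then the turn, a rotation vector about the world's x, y, z in degrees. In form: [[tx, ty, tz, ax, ay, az], ...]. A call has 1 to 20 rows; each row is the pose to reach, as a shift and turn from the pose commanded when the call began; what a row does not reach only later rows make up. A row lasts 1/8 s, in which the tool goes at most 62.5 mm and 10.7 degrees, less where a joint would pass 70% of its speed; a pose out of reach is approached as far as the arm can. A call with a gripper value outside its range is refused whole. OPENING is the opening in per cent of the stroke, from 0 (shut) to 100 (fully open), set as the call begins (- or left out, the last holds). The fingers move at their own pace and stop on an object; FORCE is the grip in N (left out, the last holds). Time passes only in rows, so rows that repeat a pose let the fingers close. It gives the time, the measured TCP pose, the force and the opening at its end, in the units of the state.
- bot.read_state(): the state, without advancing time (a new reading comes with each control period).
- bot.snapshot(name): name is "scene" or "top"; returns a dict with "pixels" (480x640x3 uint8, red, green, blue), "camera_matrix" (3x3 intrinsics, pixels), "R" (3x3) and "t" (3): a world point X has camera coordinates R X + t. Camera axes: x right, y down, z forward; pixel columns grow to the right and rows downward; lengths in mm; the calibration is good to about 2 mm. A picture is of the moment at which its call begins. There is no depth.
- bot.finish_job(): hands the job in, once; it reports no verdict.
Trained networks look in a picture, given as the dict that the camera call returned (one of the last four; its "shot" number tells which), for a name from the list of things; names that differ only in an ending like _2 or _b are one class to them, and where a whole thing is asked for, a point or a joint stands for the part that bears it (a point fixed in the world has none). Each returns a list of dicts, best first, with "conf" (0 to 1); they miss things now and then, are a little off and sometimes report something else, mostly with a low value. They report only what shows in the picture. A call takes as long as a camera call. They do not tell look-alikes from the thing itself.
- bot.trace(picture, label): "mask" (480x640 bool, what is visible of it) and "location" ([row, column] in pixels, amid what is visible of it).
The state is a dict: "time": time; "joint_pos": joint angles; "dq": joint speeds; "tau": joint torques, N m; "tcp_pos": TCP position; "eef_rot": TCP orientation; "contact_force": force on the tool from outside, world axes, zero at the start; "torque": the same for the moment, N m; "finger_gap": finger opening in mm.
Only numpy, scipy, OpenCV 4.12 (cv2) and the standard library are available. Lean on these libraries where they do the work, as an engineer would, in place of code of your own. Each camera call takes 0.05 s, during which the arm holds its last target.

TASK

Take the rack of glaze samples out of its drying cradle by the red handle and hang its bar on both hooks of the hanging stand, pressing it gently down past the two yellow spring gates until both sides lie home in their hooks with the gates shut above the bar. The hooks' heights are not known exactly and they are not level with each other, so feel for each: never press on the stand with more than 30 N, and make sure both sides are home before you let go. Leave the pots, bottles and tools on the table where they are.

Things in the scene. Friction and masses are not known exactly. Their poses are not given: they have to be found in the camera images.
- rack_grip (a point): Centre of the rack's red handle: an upright block 16 mm thick (x), 50 mm wide (y), its top 20 mm above this point, free above and at its sides. Axes are the rack's: y along its bar, x through its thickness, z up. Just below it runs the steel bar, axis 28 mm under this point; the rack's underside is 163 mm under it. The rack weighs 0.34 to 0.5 kg, balanced under the handle.
- bar_mid (a point): Middle of the rack's round steel bar (12 mm diameter, 310 mm long, black 19 mm ball ends), on its axis. Below it hangs a wooden frame 190 mm wide, 12 mm thick, reaching 135 mm below this point, set with coloured glaze tiles; the bar sticks out on both sides of it. The rack is alike both ways round and may be hung either way.
- bar_left (a point): Point on the bar's axis 120 mm from its middle towards the rack's +y: the part meant to lie in a hook.
- bar_right (a point): The same on the rack's -y side.
- cradle: Dark wooden drying cradle, fixed, 100 x 170 mm, 42 mm high, origin at the centre of its underside on the table. At the start the rack stands upright in its slot, which runs along the cradle's y (14 mm wide, 30 mm deep, floor 12 mm above the table). Lift the rack straight up.
- stand: Hanging stand, fixed: wooden foot 150 x 280 x 14 mm; origin on the table under the middle of the two hooks, y along the line of the hooks, z up. Two 12 mm steel posts, 255 mm high, stand 29 mm behind (-x) that line at y = +120 and -120 mm, joined behind by an aluminium crossbar. At each is a blue upturned hook 16 mm wide along y, its trough 22 mm wide along x, centred at x = 0.
- seat_left (a point): NOMINAL place of the bar's axis when home in the hook at the stand's +y: 195 mm above the table. The mark is on the stand, not on the hook: the crossbar with both hooks is clamped up to 18 mm higher or lower, and each hook on it up to 8 mm more, each by itself. That is not reported: feel for it. The clamps hold firm.
- seat_right (a point): The same for the hook at the stand's -y. Above a hook's real home height the trough's wall at +x rises 28 mm, the one at -x 53 mm (flared at the top), so enter from above. The frame (190 mm) passes between the posts and hooks.
- pad_left (a joint): Black rubber saddle that is the floor of the +y hook: how far it is pressed down, m; 0 = free. Gives about 1 mm for each 3.5 N, 4 mm at most, then it is hard. Half of the rack's weight presses it about 0.5 mm.
- pad_right (a joint): The same for the hook at the stand's -y.
- gate_left (a joint): Yellow sprung gate across the mouth of the +y hook, rad: 0 = shut (before and after the bar passes), growing as it is pressed down inwards. A bar laid on it lies 32 mm above home; the rack's weight alone does not bring it past. Pressed with some 4 to 9 N at that hook it swings down, the bar slips by at about 1.1 to 1.4 rad, 7 mm above home, and it snaps shut over the bar.
- gate_right (a joint): The same for the hook at the stand's -y.
- glaze_jar_mid (a point): Bystander: blue glaze jar, 60 mm across, 75 mm high; point at mid-height.
- test_bowl_mid (a point): Bystander: terracotta bowl, 110 mm across, 50 mm high; point at mid-height.
- tumbler_mid (a point): Bystander: grey-green glazed tumbler, 68 mm across, 75 mm high; point at mid-height.
- tile_stack_mid (a point): Bystander: white tile block 50 x 50 x 30 mm; point at its centre.
- slip_bottle_mid (a point): Bystander: white slip bottle with a yellow cap, 56 mm across, 120 mm high; point at mid-height.
- amber_bottle_mid (a point): Bystander: amber glass bottle, 62 mm across, 130 mm high; point at mid-height.
- trim_knife: Bystander: spatula-shaped trimming tool, 170 mm long, lying on the table.
Mind the look-alikes: they are no part of the job. Of the things that look like the cradle, take the one that is farthest from the robot's base at the start.

How it is judged:
By the outcome, as a careful person would: the job done as asked, in the order asked, and still so for the second after the job is handed in, with the robot touching nothing.
It also fails if it takes over 72 s, if anything falls off the work surface, if the arm or the gripper's body presses on something with over 40 N, if the wrist force passes 120 N, or if a joint passes its speed limit or range.

## Working session

There is one attempt and no reset: what is moved stays moved. The work goes in short steps, Python scripts to look and compute and a shell command to move; the robot and the scene stay as the last step left them, time stands still between calls to the robot, and variables do not carry over. Pictures are saved under pics/ and viewed, and the job is handed in when it is done.

```bash
mkdir -p pics; ls
python3 - <<'E'
from station import bot
import cv2, numpy as np, pickle
print(bot.read_state(), bot.hold_point_z)
d={}
for n in ("scene","top"):
    p=bot.snapshot(n); d[n]=p
    cv2.imwrite(f"pics/{n}0.png",p["pixels"][:,:,::-1])
    print(n,p["camera_matrix"],p["R"],p["t"])
    for l in ["rack_grip","bar_mid","cradle","stand","bar_left","gate_left","pad_left"]:
        for r in bot.trace(p,l): 
            print(n,l,round(r["conf"],2),np.round(r["location"],1),r["mask"].sum())
            d[(n,l)]=d.get((n,l),[])+[r]
pickle.dump(d,open("d0.pkl","wb"))
E
```

```text
pics
{'time': 0.0, 'joint_pos': array([-1.39108084e+00,  8.79338508e-02,  1.37222593e+00, -1.49056548e-05,
        1.68361475e+00, -1.03071530e-01]), 'dq': array([ 0.00042437,  0.00074958, -0.00029452,  0.00049582,  0.00066511,
        0.00058849]), 'tau': array([ 2.44951502e-05, -3.40185213e+01, -3.02424538e+01,  7.17397872e-02,
        3.31868045e-02, -1.74907400e-04]), 'tcp_pos': array([ 153.37519126, -527.61063684,  204.33012052]), 'eef_rot': array([-3.13942083e+00, -2.09755209e-04,  2.82785123e-01]), 'contact_force': array([-0.62037845,  0.8788239 , -0.20224528]), 'torque': array([0.00809758, 0.01185978, 0.01203223]), 'finger_gap': 93.83391125344234} 18.8
scene [[497.80155138   0.         318.78212576]
 [  0.         497.80155138 237.59470246]
 [  0.           0.           1.        ]] [[ 0.49955389  0.86618706 -0.01288   ]
 [ 0.67065222 -0.39610922 -0.62715476]
 [-0.54833522  0.3046596  -0.77878817]] [-262.33988185 -269.81314081 1542.61664916]
scene rack_grip 0.92 [205.  401.7] 2521
scene bar_mid 0.6 [203.  400.1] 2435
scene cradle 0.98 [231.3 403.4] 1317
scene cradle 0.58 [190
[... 155 characters left out ...]
9.4] 1085
scene gate_left 0.29 [200.9 400.3] 2558
scene pad_left 0.36 [201.  402.7] 2505
top [[574.91553326   0.         316.45983211]
 [  0.         574.91553326 242.23853751]
 [  0.           0.           1.        ]] [[ 0.01585409 -0.99984932 -0.00707068]
 [-0.99618189 -0.01518798 -0.08597071]
 [ 0.08585036  0.00840667 -0.99627257]] [9.34178851e-01 5.24218105e+02 1.53071465e+03]
top rack_grip 0.92 [239.8 219.3] 984
top bar_mid 0.57 [240.9 223.1] 847
top bar_mid 0.41 [170.7 317. ] 530
top cradle 0.59 [249.5 231.2] 1750
top cradle 0.56 [321.2 251.8] 2358
top cradle 0.47 [156.  236.5] 475
top stand 0.84 [232.9 418.8] 6188
top bar_left 0.8 [239.8 224.7] 910
top gate_left 0.51 [216.5 374.6] 40
```

View pics/scene0.png

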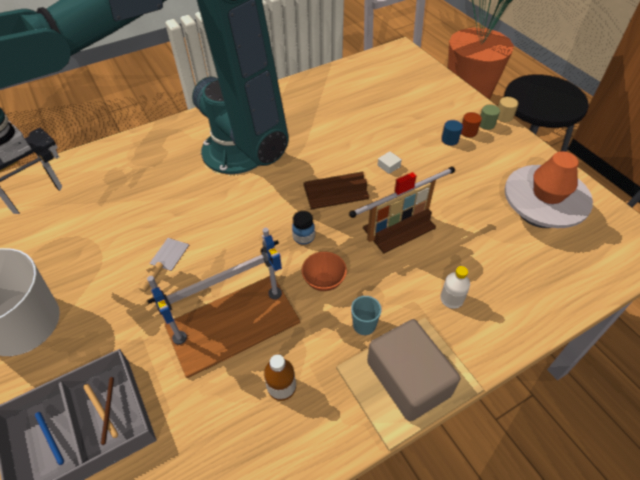

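View pics/top0.png

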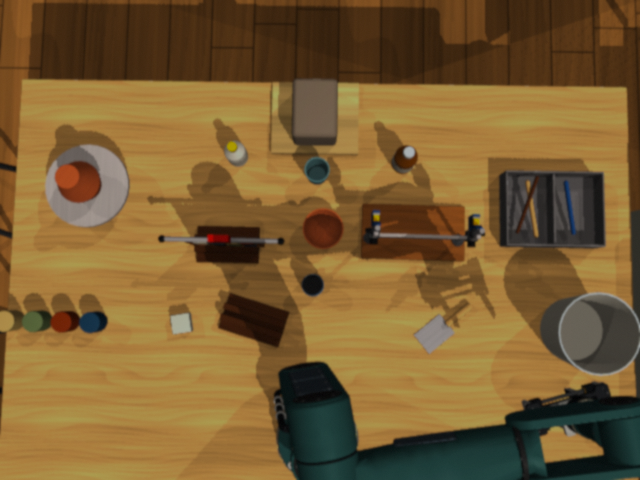

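Two cradle look-alikes appear. One is in top at (228,245) / scene (403,231) with the rack in it. The other is an empty one at (253,320) / scene (336,190). The first is farther from the base and holds the rack. I'll confirm with enlarged crops.

Run:
```python
import pickle,cv2,numpy as np
d=pickle.load(open("d0.pkl","rb"))
s=d["scene"]["pixels"][:,:,::-1];t=d["top"]["pixels"][:,:,::-1]
def c(im,x,y,w,h,k,n): cv2.imwrite(n,cv2.resize(im[y:y+h,x:x+w],None,fx=k,fy=k,interpolation=cv2.INTER_CUBIC))
c(s,340,150,130,110,6,"pics/c1.png");c(t,150,195,140,80,5.7,"pics/c2.png")
c(s,135,220,170,160,4.5,"pics/c3.png");c(t,350,190,145,85,5.5,"pics/c4.png")
```

```text
(no output)
```

View pics/c1.png

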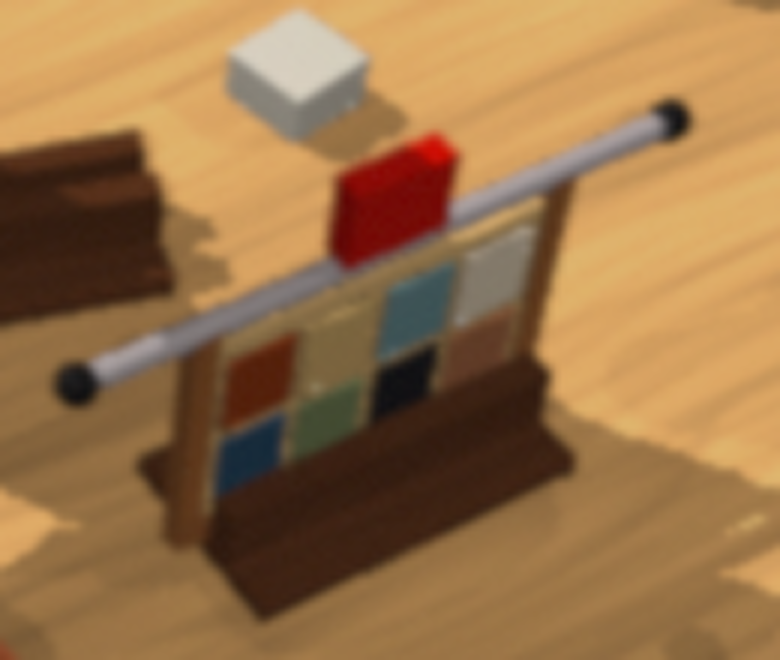

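View pics/c2.png

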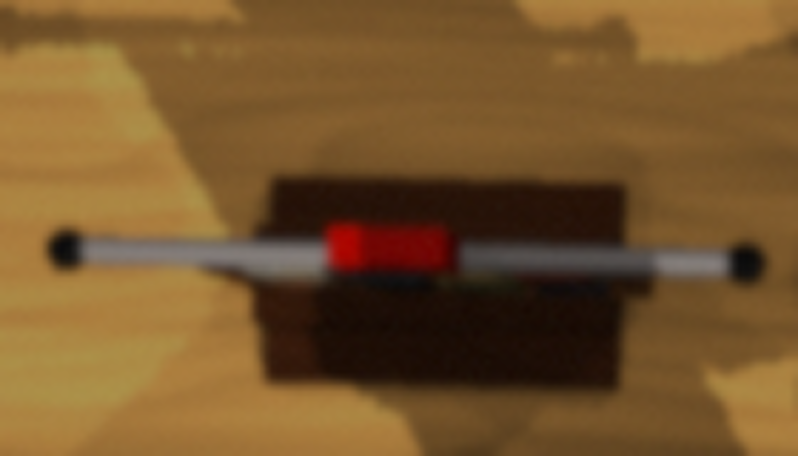

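View pics/c3.png

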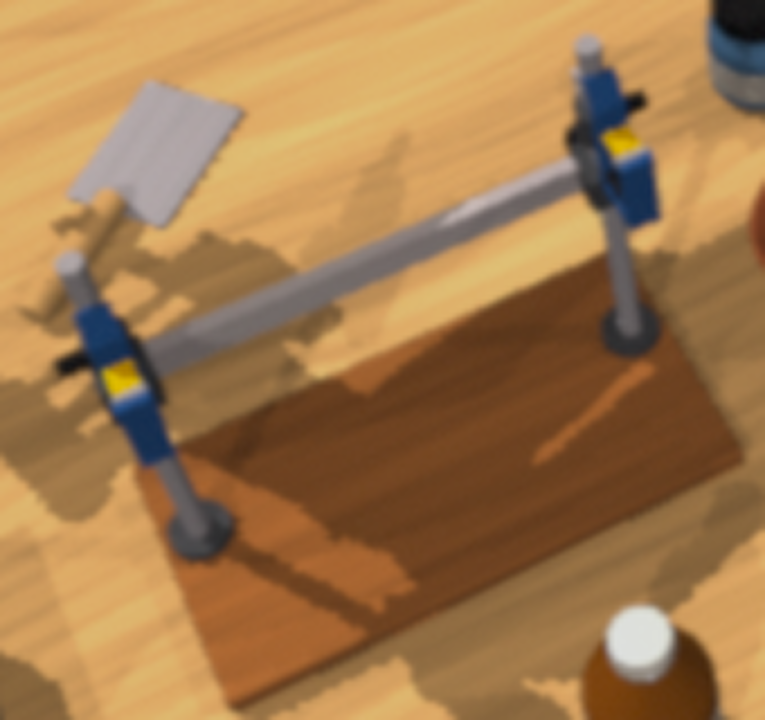

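View pics/c4.png

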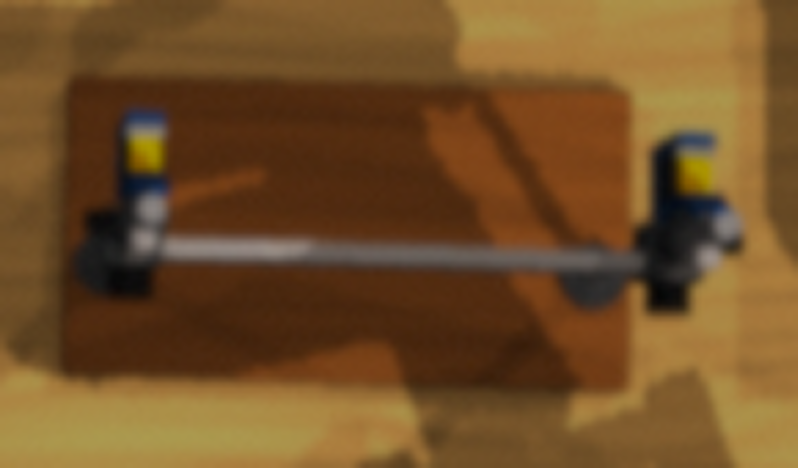

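The crops confirm it: the rack stands in the dark cradle that is farther away, at top (228,245). Ball ends are at scene (452,170) and (353,214). The stand has yellow gates at scene (273,251) and (162,304), open towards +x. Now triangulate.

```bash
cat > h.py <<'E'
import pickle,cv2,numpy as np
from scipy.optimize import least_squares
d=pickle.load(open("d0.pkl","rb"))
def P(n):
    p=d[n];return p["camera_matrix"]@np.c_[p["R"],p["t"]]
def proj(n,X):
    x=P(n)@np.r_[X,1];return x[:2]/x[2]
def tri(a,b):
    X=cv2.triangulatePoints(P("scene"),P("top"),np.array(a,float),np.array(b,float))[:,0];return X[:3]/X[3]
def crop(u,k,o): return (np.array(u)+.5)/k-.5+np.array(o)
def onz(n,u,z):
    p=d[n];r=p["R"].T@np.linalg.inv(p["camera_matrix"])@np.r_[u,1];c=-p["R"].T@p["t"]
    return c+r*(z-c[2])/r[2]
E
python3 - <<'E'
from h import *
np.set_printoptions(precision=1,suppress=True)
s=lambda u:crop(u,6,(340,150));t=lambda u:crop(u,5.7,(150,195))
A=tri(s((671,118)),t((66,249)));B=tri(s((76,383)),t((744,263)))
print("rack",A,B,np.linalg.norm(A-B),(A+B)/2,"yaw",np.degrees(np.arctan2(-(A-B)[0],(A-B)[1])))
s=lambda u:crop(u,4.5,(135,220));t=lambda u:crop(u,5.5,(350,190))
for n in [("gL",(622,142),(145,153)),("gR",(122,378),(695,174)),("postL",(588,45),(152,205)),("postR",(70,265),(727,222))]:
    X=tri(s(n[1]),t(n[2]));print(n[0],X,"res",proj("scene",X)-s(n[1]))
C=[onz("top",t(u),14) for u in [(68,76),(631,88),(63,378),(631,388)]];print(np.array(C),np.mean(C,0))
C=[onz("scene",s(u),14) for u in [(743,458),(237,705),(135,465),(607,255)]];print(np.array(C),np.mean(C,0))
from station import bot
# bystanders on table approx
for k in "x":pass
E
```

```text
rack [517.4 394.4 150.2] [515.7  98.4 149.8] 295.96104005053206 [516.5 246.4 150. ] yaw -0.33191190458911196
gL [ 568.9 -131.9  216.9] res [-0.5  0. ]
gR [ 564.8 -371.2  205. ] res [-0.7  0. ]
postL [ 541.7 -131.3  257.5] res [-0.4  0. ]
postR [ 538.2 -370.5  256.8] res [-0.6  0. ]
[[ 633.2 -113.4   14. ]
 [ 631.3 -392.4   14. ]
 [ 483.  -112.3   14. ]
 [ 482.4 -391.5   14. ]] [ 557.5 -252.4   14. ]
[[ 636.  -114.5   14. ]
 [ 630.8 -386.5   14. ]
 [ 481.5 -385.9   14. ]
 [ 487.7 -118.6   14. ]] [ 559.  -251.3   14. ]
```

```bash
python3 -m pendant '[[5,10,40,0,0,-3],[20,40,85,0,0,-8],[43,90,125,0,0,-13],[69,145,135,0,0,-16.7],[96,203,135,0,0,-16.7],[123,261,135,0,0,-16.7],[150,319,135,0,0,-16.7],[177,377,135,0,0,-16.7],[204,435,135,0,0,-16.7],[231,493,135,0,0,-16.7],[258,551,130,0,0,-16.7],[285,609,120,0,0,-16.7],[312,665,110,0,0,-16.7],[337,718,100,0,0,-16.7],[354,755,90,0,0,-16.7],[361,770,80,0,0,-16.7],[363,774.6,70,0,0,-16.7],[363,774.6,65,0,0,-16.7],[363,774.6,65,0,0,-16.7]]' 100 40
python3 - <<'E'
from station import bot
import cv2,numpy as np,pickle
from h import *
print(bot.read_state()['joint_pos'])
for n in ("scene","top"):
    p=bot.snapshot(n); d[n]=p
    o=((350,110),(150,190))[n=="top"]
    cv2.imwrite(f"pics/{n}1.png",cv2.resize(p["pixels"][o[1]:o[1]+110,o[0]:o[0]+140,::-1],None,fx=5.5,fy=5.5))
pickle.dump({k:d[k] for k in("scene","top")},open("d1.pkl","wb"))
E
```

```text
time: 3.18
tcp_pos: [516.2, 245.0, 270.9]
eef_rot: [3.141, -0.0, -0.01]
contact_force: [0.3, -0.8, -0.0]
finger_gap: 94.1
[ 3.44225266e-01  1.32394029e-01  1.19276466e+00 -4.22626383e-04
  1.81617860e+00  1.92536912e+00]
```

View pics/scene1.png

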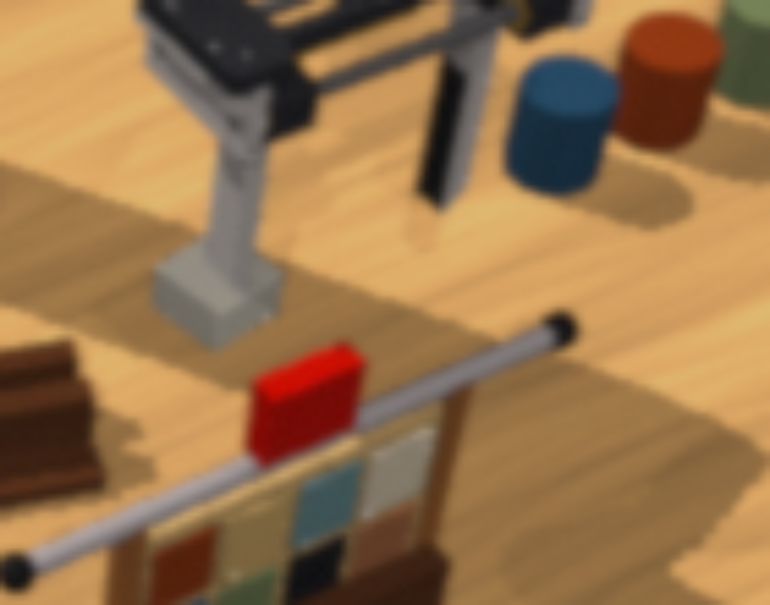

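View pics/top1.png

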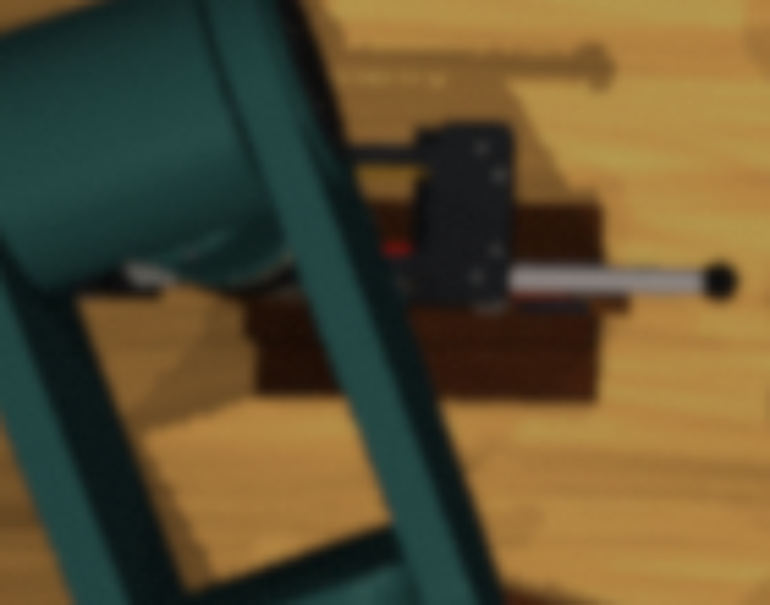

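The gripper straddles the handle: pads at crop (215,270) and (450,100), on line with the bar. Descend and grip.

```bash
python3 -m pendant '[[0,1,-20,0,0,0],[0,1,-50,0,0,0],[0,1,-80,0,0,0],[0,1,-97,0,0,0],[0,1,-106,0,0,0],[0,1,-109,0,0,0],[0,1,-109,0,0,0]]' 100 40; python3 -m pendant '[[0,0,0,0,0,0],[0,0,0,0,0,0],[0,0,0,0,0,0],[0,0,0,0,0,0],[0,0,0,0,0,0],[0,0,0,0,0,0],[0,0,0,0,0,0],[0,0,0,0,0,0]]' 40 50
```

```text
time: 4.15
tcp_pos: [517.0, 247.6, 162.5]
eef_rot: [-3.141, -0.001, -0.009]
contact_force: [0.3, 0.8, 0.7]
finger_gap: 93.9
time: 5.15
tcp_pos: [516.6, 246.7, 161.6]
eef_rot: [3.14, -0.0, -0.009]
contact_force: [-0.6, -4.5, 1.6]
finger_gap: 49.3
```

```bash
python3 -m pendant '[[0,0,4,0,0,0],[0,0,12,0,0,0],[0,0,24,0,0,0],[0,0,40,0,0,0],[0,0,60,0,0,0],[0,0,85,0,0,0],[0,0,115,0,0,0],[0,0,150,0,0,0],[0,0,185,0,0,0],[0,0,220,0,0,0],[0,0,245,0,0,0],[0,0,258,0,0,0],[0,0,264,0,0,0],[0,0,264,0,0,0],[0,0,264,0,0,0]]'
python3 - <<'E'
from station import bot
import cv2
print(bot.read_state()['joint_pos'],bot.read_state()['torque'])
p=bot.snapshot("scene");cv2.imwrite("pics/s2.png",p["pixels"][:,:,::-1])
E
```

```text
time: 7.02
tcp_pos: [516.3, 247.4, 424.7]
eef_rot: [3.141, 0.002, -0.009]
contact_force: [0.8, -0.4, -5.7]
finger_gap: 49.5
[ 3.47874432e-01  2.12676480e-01  7.90359006e-01 -2.33141180e-05
  2.14024272e+00  1.92722949e+00] [ 0.02214842 -0.01491251 -0.06655586]
```

View pics/s2.png

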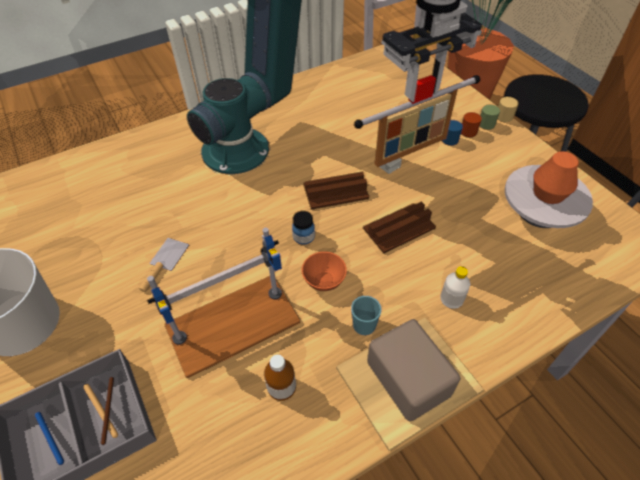

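```bash
python3 -m pendant '[[1,-10,0,0,0,0],[4,-35,0,0,0,0],[8,-75,0,0,0,0],[13,-120,0,0,0,0],[17,-165,0,0,0,0],[22,-210,0,0,0,0],[26,-255,0,0,0,0],[31,-300,0,0,0,0],[36,-345,0,0,0,0],[40,-390,0,0,0,0],[45,-435,0,0,0,-0.3],[49,-470,0,0,0,-0.3],[51,-490,0,0,0,-0.3],[51.5,-497,0,0,0,-0.3],[51.5,-498.7,0,0,0,-0.3],[51.5,-498.7,0,0,0,-0.3],[51.5,-498.7,0,0,0,-0.3]]'
python3 - <<'E'
from station import bot
import cv2,pickle
from h import d
print(bot.read_state()['torque'])
for n in ("scene","top"):
    p=bot.snapshot(n); d[n]=p;cv2.imwrite(f"pics/{n}3.png",p["pixels"][:,:,::-1])
pickle.dump({k:d[k] for k in("scene","top")},open("d3.pkl","wb"))
E
```

```text
time: 9.2
tcp_pos: [568.0, -250.1, 426.1]
eef_rot: [3.141, -0.001, -0.012]
contact_force: [0.0, 0.7, -5.6]
finger_gap: 49.5
[0.07651644 0.00951363 0.00201724]
```

View pics/scene3.png

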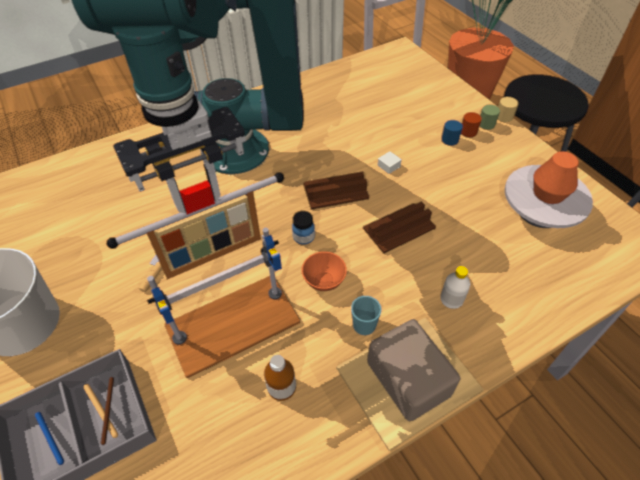

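View pics/top3.png

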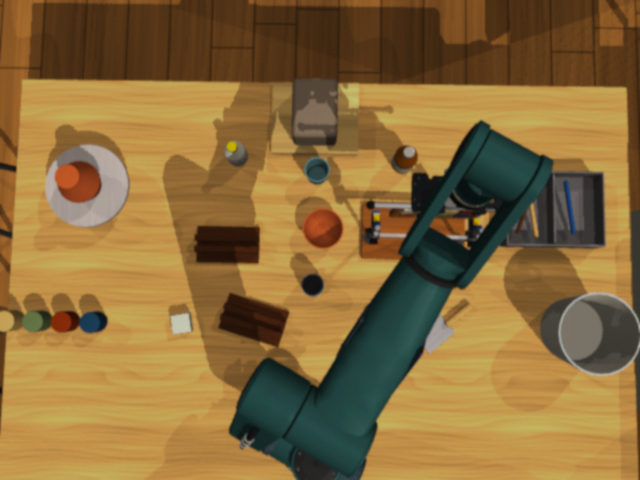

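```bash
python3 -m pendant '[[0,0,-8,0,0,0],[0,0,-28,0,0,0],[0,0,-55,0,0,0],[0,0,-82,0,0,0],[0,0,-108,0,0,0],[0,0,-128,0,0,0],[0,0,-140,0,0,0],[0,0,-145,0,0,0],[0,0,-145,0,0,0],[0,0,-145,0,0,0]]'
python3 - <<'E'
from station import bot
import cv2,pickle
from h import d
print(bot.read_state()['torque'])
for n in ("scene","top"):
    p=bot.snapshot(n); d[n]=p
    o=((100,180),(350,170))[n=="top"]
    cv2.imwrite(f"pics/{n}4.png",cv2.resize(p["pixels"][o[1]:o[1]+120,o[0]:o[0]+200,::-1],None,fx=4,fy=4,interpolation=cv2.INTER_CUBIC))
pickle.dump({k:d[k] for k in("scene","top")},open("d4.pkl","wb"))
E
```

```text
time: 10.55
tcp_pos: [568.3, -251.5, 281.7]
eef_rot: [3.14, -0.002, -0.014]
contact_force: [1.1, -0.7, -5.5]
finger_gap: 50.0
[ 0.01592094 -0.00919556  0.0284571 ]
```

View pics/scene4.png

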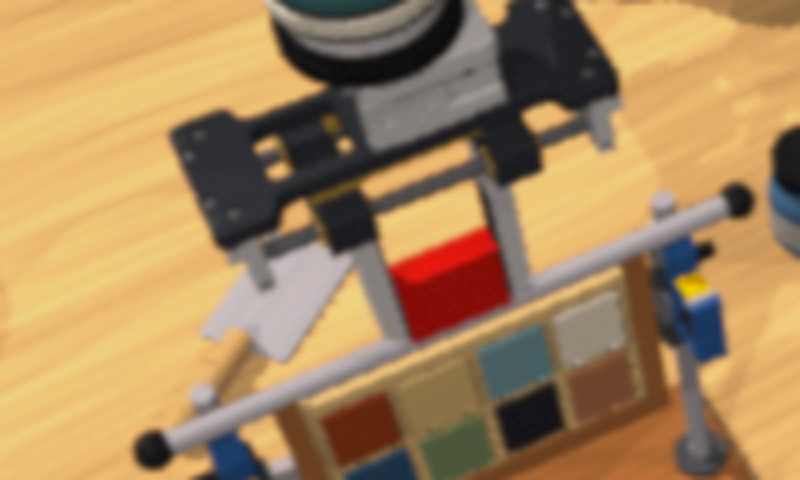

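View pics/top4.png

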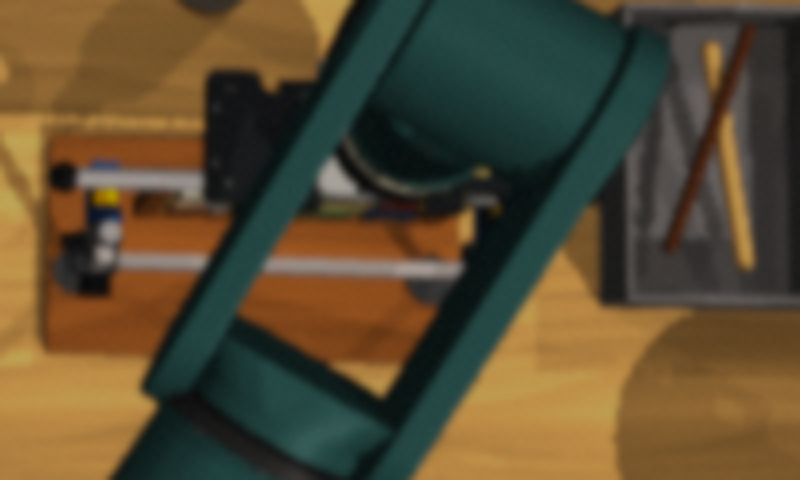

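Run:
```python
import h
from h import *
h.d=pickle.load(open("d4.pkl","rb"))
s=lambda u:crop(u,4,(100,180));t=lambda u:crop(u,4,(350,170))
A=tri(s((738,200)),t((64,177)));print(A)
print("res",proj("scene",A)-s((738,200)))
for z in (262,265,267,270):
  X=onz("scene",s((153,449)),z);print(X)
print(onz("scene",s((738,200)),267))
# bar side in top at gate column, at z 267
for u in ((105,179),(64,177),(190,181)): print(onz("top",t(u),267))
```

```text
[ 569.9207451  -103.00727284  269.34711963]
res [-0.74224214  0.05957918]
[ 560.14537765 -398.1366886   262.        ]
[ 562.4839788  -397.94684099  265.        ]
[ 564.04304623 -397.82027591  267.        ]
[ 566.38164738 -397.63042831  270.        ]
[ 568.72002728 -100.89877281  267.        ]
[ 568.98439486 -127.59211572  267.        ]
[ 569.78671837 -104.19867395  267.        ]
[ 568.55622702 -176.05588313  267.        ]
```

```bash
python3 -m pendant '[[0,0,-5,0.3,0,0],[0,0,-12,1,0,0],[0,0,-20,1.8,0,0],[0,0,-27,2.5,0,0],[0,0,-32,2.9,0,0],[0,0,-35,2.9,0,0],[0,0,-35,2.9,0,0],[0,0,-35,2.9,0,0]]'
cat > st.py <<'E'
from station import bot
import numpy as np
s=bot.read_state();print(np.round(s['contact_force'],1),np.round(s['torque'],3),np.round(s['tcp_pos'],1),np.round(s['eef_rot'],3))
E
python3 st.py; python3 -m pendant '[[0,0,-1,0,0,0],[0,0,-2,0,0,0],[0,0,-3,0,0,0],[0,0,-4,0,0,0],[0,0,-5,0,0,0],[0,0,-5,0,0,0]]'; python3 st.py
```

```text
time: 11.65
tcp_pos: [568.1, -251.3, 246.0]
eef_rot: [-3.091, 0.0, -0.014]
contact_force: [-0.0, 0.4, -4.9]
finger_gap: 49.6
[-0.   0.4 -4.9] [-0.062  0.003 -0.003] [ 568.1 -251.3  246. ] [-3.091  0.    -0.014]
time: 12.4
tcp_pos: [567.9, -251.2, 240.3]
eef_rot: [-3.091, 0.001, -0.014]
contact_force: [-0.5, 0.4, -4.1]
finger_gap: 49.7
[-0.5  0.4 -4.1] [-0.091 -0.061  0.031] [ 567.9 -251.2  240.3] [-3.091e+00  1.000e-03 -1.400e-02]
```

```bash
python3 -m pendant '[[0,0,-1,0,0,0],[0,0,-2,0,0,0],[0,0,-3,0,0,0],[0,0,-3,0,0,0]]'|sed -n 1p; python3 st.py;python3 -m pendant '[[0,0,-1,0,0,0],[0,0,-2,0,0,0],[0,0,-2,0,0,0]]'|sed -n 1p; python3 st.py; python3 -m pendant '[[0,0,-1,0,0,0],[0,0,-2,0,0,0],[0,0,-2,0,0,0]]'|sed -n 1p; python3 st.py
```

```text
time: 12.9
[-0.7  0.5 -5.4] [-0.058  0.005  0.001] [ 567.9 -251.3  237.4] [-3.091e+00  1.000e-03 -1.400e-02]
time: 13.28
[-0.1  0.4 -4.6] [-0.089  0.035  0.031] [ 567.9 -251.2  235.3] [-3.091e+00  1.000e-03 -1.400e-02]
time: 13.65
[-0.3 -0.1 -4.1] [-0.054  0.035  0.035] [ 567.9 -251.2  233.3] [-3.091e+00  1.000e-03 -1.400e-02]
```

```bash
python3 -m pendant '[[0,0,-1,0,0,0],[0,0,-2,0,0,0],[0,0,-2,0,0,0]]'|sed -n 1p; python3 st.py
```

```text
time: 14.02
[ 0.3 -0.4 -5.2] [-0.088  0.011  0.06 ] [ 567.9 -251.2  231.3] [-3.091e+00  1.000e-03 -1.400e-02]
```

```bash
for i in 1 ; do python3 -m pendant '[[0,0,-1,0,0,0],[0,0,-2,0,0,0],[0,0,-2,0,0,0]]'|sed -n 1p; python3 st.py; python3 -m pendant '[[0,0,-1,0,0,0],[0,0,-2,0,0,0],[0,0,-2,0,0,0]]'|sed -n 1p; python3 st.py; done
```

```text
time: 14.4
[-1.5 -0.7 -0.9] [0.271 0.073 0.063] [ 568.1 -251.3  230.3] [-3.091 -0.    -0.014]
time: 14.78
[-2.1  1.   2.9] [0.142 0.414 0.032] [ 568.  -251.3  228.6] [-3.092 -0.    -0.014]
```

```bash
python3 -m pendant '[[0,0,-1,0,0,0],[0,0,-2,0,0,0],[0,0,-3,0,0,0],[0,0,-3,0,0,0]]'|sed -n 1p; python3 st.py; python3 -m pendant '[[0,0,-1,0,0,0],[0,0,-2,0,0,0],[0,0,-3,0,0,0],[0,0,-3,0,0,0]]'|sed -n 1p; python3 st.py
```

```text
time: 15.28
[-1.4  2.   6.1] [ 0.234  0.467 -0.025] [ 568.3 -251.3  225.8] [-3.092e+00 -1.000e-03 -1.400e-02]
time: 15.78
[-4.5  0.7  6.7] [0.018 0.897 0.043] [ 567.7 -251.8  223.5] [-3.093 -0.    -0.014]
```

```bash
cat > pic.py <<'E'
import sys,cv2
from station import bot
k=sys.argv[1]
p=bot.snapshot("scene")["pixels"][:,:,::-1]
a=p[215:295,125:225];b=p[215:295,225:325]
import numpy as np
cv2.imwrite(f"pics/p{k}.png",cv2.resize(np.hstack([p[260:350,130:210],p[215:305,240:320]]),None,fx=5,fy=5,interpolation=cv2.INTER_CUBIC))
E
python3 pic.py 1
```

```text
(no output)
```

View pics/p1.png

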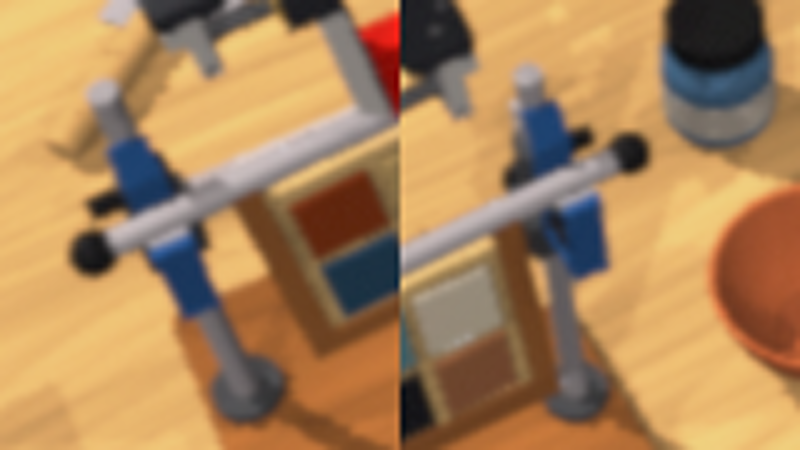

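```bash
python3 -m pendant '[[-1,0,0,0,0,0],[-1.5,0,0,0,0,0],[-1.5,0,0,0,0,0]]'|sed -n 1p; python3 st.py; python3 -m pendant '[[0,0,-1,0,0,0],[0,0,-2,0,0,0],[0,0,-3,0,0,0],[0,0,-3,0,0,0]]'|sed -n 1p; python3 st.py
```

```text
time: 16.2
[-3.2 -1.7  3.8] [-0.37   0.762 -0.092] [ 566.1 -251.9  221.4] [-3.092e+00  1.000e-03 -1.500e-02]
time: 16.7
[-5.  -1.5  2. ] [-0.292  1.082  0.013] [ 565.8 -251.1  217.3] [-3.09e+00  3.00e-03 -1.40e-02]
```

```bash
python3 -m pendant '[[0,0,-1,0,0,0],[0,0,-2,0,0,0],[0,0,-3,0,0,0],[0,0,-3,0,0,0]]'|sed -n 1p; python3 st.py; python3 -m pendant '[[0,0,-1,0,0,0],[0,0,-2,0,0,0],[0,0,-3,0,0,0],[0,0,-3,0,0,0]]'|sed -n 1p; python3 st.py; python3 pic.py 2
```

```text
time: 17.2
[-5.5 -0.1 -0.5] [-0.01   1.061  0.004] [ 565.8 -250.6  214. ] [-3.089  0.004 -0.014]
time: 17.7
[-4.7  1.4 -1.1] [ 0.117  1.043 -0.057] [ 566.1 -250.7  211.5] [-3.089e+00  3.000e-03 -1.400e-02]
```

View pics/p2.png

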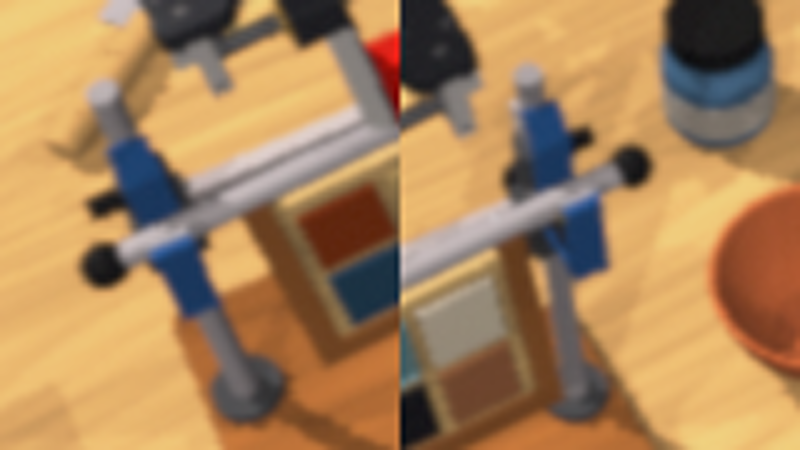

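```bash
python3 -m pendant '[[0,0,-1,0,0,0],[0,0,-2,0,0,0],[0,0,-3,0,0,0],[0,0,-3,0,0,0]]'|sed -n 1p; python3 st.py; python3 -m pendant '[[0,0,-1,0,0,0],[0,0,-2,0,0,0],[0,0,-2,0,0,0]]'|sed -n 1p; python3 st.py;  python3 -m pendant '[[0,0,-1,0,0,0],[0,0,-2,0,0,0],[0,0,-2,0,0,0]]'|sed -n 1p; python3 st.py
```

```text
time: 18.25
[-3.7  1.4 -0.9] [0.186 0.992 0.055] [ 566.5 -251.2  209.2] [-3.091e+00  1.000e-03 -1.400e-02]
time: 18.62
[-4.7 -0.7 -2.4] [-0.059  0.997  0.033] [ 566.3 -251.5  207. ] [-3.091e+00  1.000e-03 -1.400e-02]
time: 19.0
[-4.7 -0.6 -3.7] [-0.238  1.082  0.093] [ 566.1 -251.3  204.7] [-3.091e+00  2.000e-03 -1.400e-02]
```

```bash
python3 -m pendant '[[0,0,-1,0,0,0],[0,0,-2,0,0,0],[0,0,-2,0,0,0]]'|sed -n 1p; python3 st.py; python3 -m pendant '[[0,0,-1,0,0,0],[0,0,-1.5,0,0,0],[0,0,-1.5,0,0,0]]'|sed -n 1p; python3 st.py; python3 pic.py 3
```

```text
time: 19.38
[ 0.6 -0.2 -5.2] [-0.067 -0.075 -0.055] [ 567.5 -251.   202.3] [-3.09e+00 -1.00e-03 -1.40e-02]
time: 19.75
[-0.6 -0.  -5.2] [-0.072 -0.022  0.041] [ 566.9 -251.2  202.2] [-3.091 -0.    -0.014]
```

View pics/p3.png

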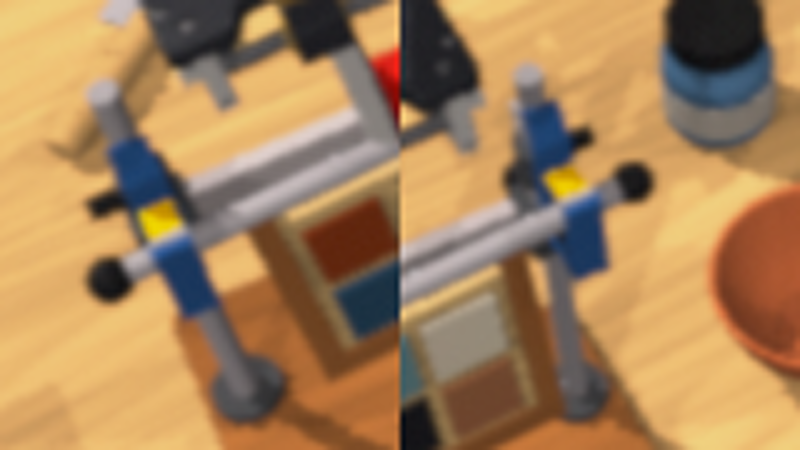

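Both gates have snapped shut above the bar: yellow shows at crop (160,222) and (565,183), with the bar below it. Forces are back to the rack's weight alone. Next I'll feel for the pads.

```bash
python3 -m pendant '[[0,0,-1,0,0,0],[0,0,-2,0,0,0],[0,0,-2,0,0,0],[0,0,-2,0,0,0]]'|sed -n 1p; python3 st.py; python3 -m pendant '[[0,0,-1,0,0,0],[0,0,-1,0,0,0],[0,0,-1,0,0,0]]'|sed -n 1p; python3 st.py;python3 -m pendant '[[0,0,-1,0,0,0],[0,0,-1,0,0,0],[0,0,-1,0,0,0]]'|sed -n 1p; python3 st.py
```

```text
time: 20.3
[-0.6 -0.7 -4.2] [-0.032  0.013 -0.014] [ 566.5 -251.3  200. ] [-3.091e+00  1.000e-03 -1.400e-02]
time: 20.68
[-0.6 -0.2 -4.2] [-0.011  0.031 -0.03 ] [ 566.5 -251.2  199. ] [-3.091e+00  1.000e-03 -1.400e-02]
time: 21.05
[ 0.5 -0.1 -4.3] [0.073 0.005 0.015] [ 566.5 -251.3  198.2] [-3.091  0.    -0.014]
```

```bash
python3 -m pendant '[[0,0,-1,0,0,0],[0,0,-1,0,0,0],[0,0,-1,0,0,0],[0,0,-1,0,0,0]]'|sed -n 1p; python3 st.py; python3 -m pendant '[[0,0,-1,0,0,0],[0,0,-1,0,0,0],[0,0,-1,0,0,0],[0,0,-1,0,0,0]]'|sed -n 1p; python3 st.py
```

```text
time: 21.55
[-0.4  0.1  0.7] [ 0.144  0.111 -0.011] [ 566.6 -251.3  197.6] [-3.091  0.    -0.014]
time: 22.05
[-2.   0.7  4.8] [ 0.304  0.352 -0.014] [ 566.6 -251.3  196.8] [-3.092 -0.    -0.014]
```

```bash
python3 -m pendant '[[0,0,0,0.2,0,0],[0,0,-0.5,0.2,0,0],[0,0,-0.5,0.2,0,0],[0,0,-0.5,0.2,0,0]]'|sed -n 1p; python3 st.py;  python3 st.py; python3 pic.py 4
```

```text
time: 22.55
[-1.3  1.1  6.6] [0.184 0.434 0.036] [ 566.6 -251.4  196.5] [-3.088 -0.    -0.014]
[-1.3  1.1  6.6] [0.184 0.434 0.036] [ 566.6 -251.4  196.5] [-3.088 -0.    -0.014]
```

View pics/p4.png

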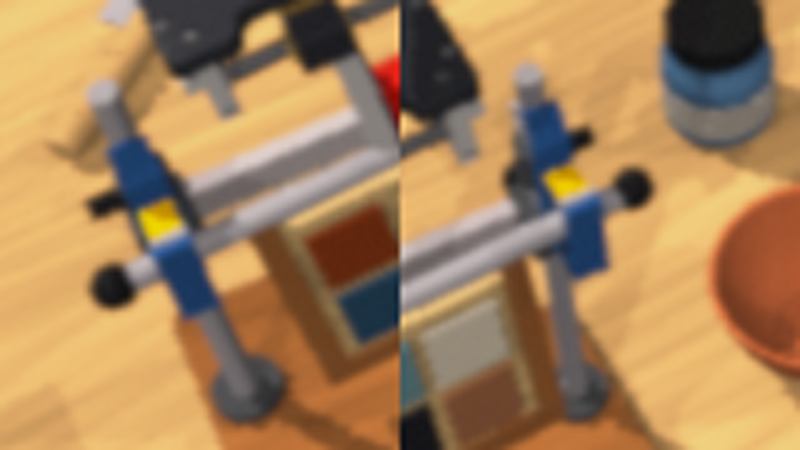

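```bash
python3 -m pendant '[[0,0,0.5,0,0,0],[0,0,1,0,0,0],[0,0,1,0,0,0],[0,0,1,0,0,0]]'|sed -n 1p; python3 st.py; python3 pic.py 5; python3 -m pendant '[[0,0,0,0,0,0],[0,0,0,0,0,0],[0,0,0,0,0,0],[0,0,0,0,0,0],[0,0,0,0,0,0],[0,0,0,0,0,0]]' 85 ; python3 st.py; python3 pic.py 6
```

```text
time: 23.1
[-1.6  0.3  4.6] [0.039 0.298 0.004] [ 566.6 -251.4  196.7] [-3.088  0.    -0.014]
time: 23.9
tcp_pos: [566.5, -251.3, 196.5]
eef_rot: [-3.088, 0.001, -0.014]
contact_force: [-0.4, -0.7, -0.3]
finger_gap: 79.9
[-0.4 -0.7 -0.3] [ 0.035 -0.026 -0.033] [ 566.5 -251.3  196.5] [-3.088e+00  1.000e-03 -1.400e-02]
```

View pics/p6.png

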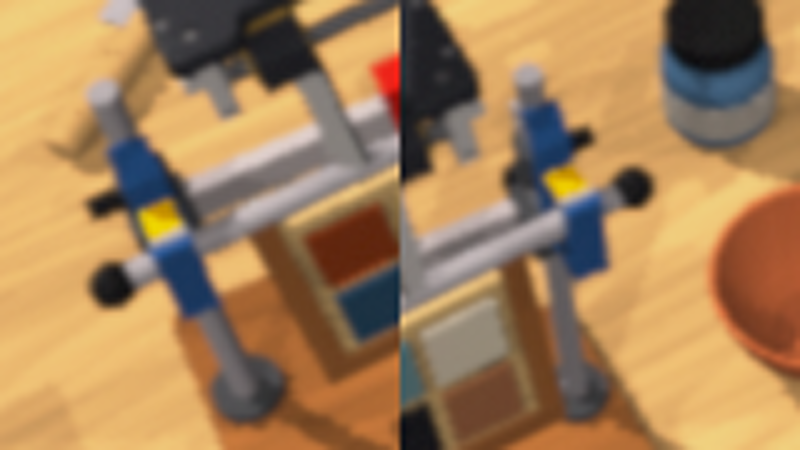

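Released: the forces read zero, and both gates stay shut over the bar. Retreat upward.

```bash
python3 -m pendant '[[0,0,3,0,0,0],[0,0,10,0,0,0],[0,0,22,0,0,0],[0,0,40,0,0,0],[0,0,65,0,0,0],[0,0,95,0,0,0],[0,0,125,0,0,0],[0,0,145,0,0,0],[0,0,155,0,0,0],[-20,0,160,0,0,0],[-60,0,160,0,0,0],[-100,0,160,0,0,0],[-140,0,160,0,0,0],[-160,0,160,0,0,0],[-160,0,160,0,0,0]]'; python3 st.py; python3 pic.py 7
python3 - <<'E'
from station import bot
import cv2
for n in ("scene","top"): cv2.imwrite(f"pics/{n}9.png",bot.snapshot(n)["pixels"][:,:,::-1])
E
```

```text
time: 25.82
tcp_pos: [405.6, -251.3, 357.5]
eef_rot: [-3.089, -0.001, -0.015]
contact_force: [-0.2, 0.0, 0.2]
finger_gap: 79.9
[-0.2  0.   0.2] [ 0.002 -0.024  0.037] [ 405.6 -251.3  357.5] [-3.089e+00 -1.000e-03 -1.500e-02]
```

View pics/p7.png

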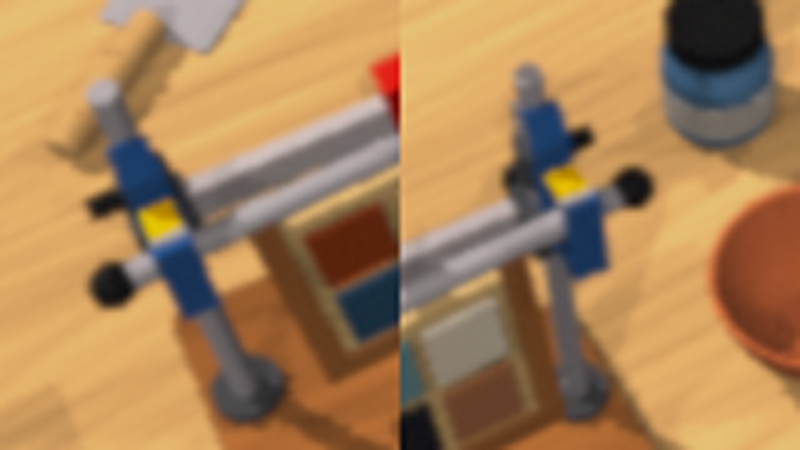

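View pics/scene9.png

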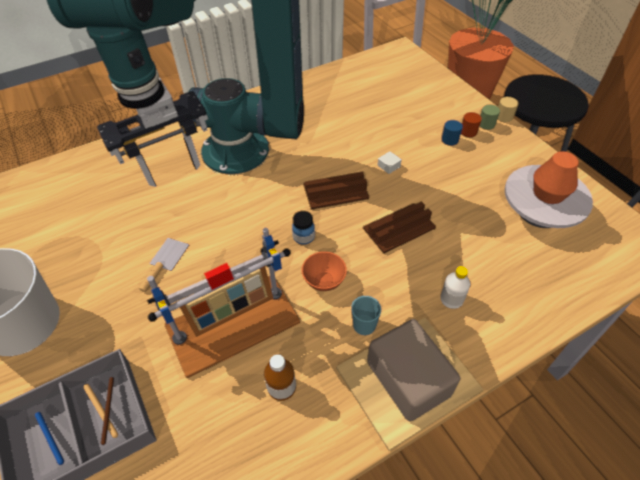

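View pics/top9.png

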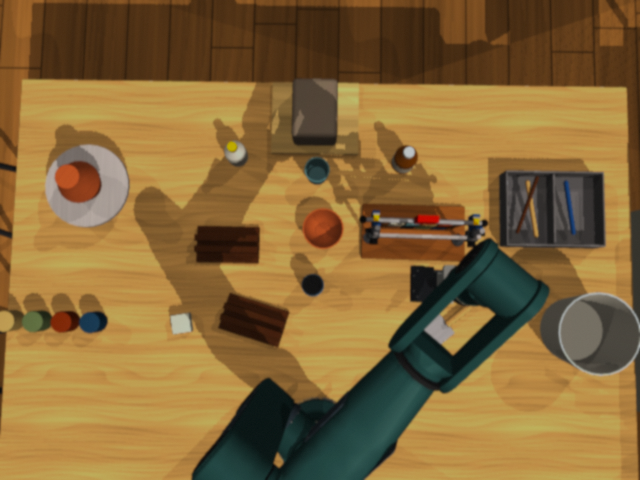

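The rack hangs in both hooks (scene (218,285)). Both gates are shut over the bar at crop (160,220) and (565,183), the bystanders are where they were, and the arm is clear.

```bash
python3 -c "
from station import bot
print(bot.finish_job())"
```

```text
the job is handed in; nothing more can be done
None
```

The rack now hangs in both hooks of the stand with both yellow gates shut above its bar, and I handed the job in at about 26 s. I lifted it by the red handle from the farther of the two cradles. The images suggested the +y hook was about 12 mm higher, so I tilted the rack about 3° to match, pressed it past both gates, and felt for both rubber pads before letting go.

- **Force on the stand:** the readings I took stayed under about 12 N, against the 30 N limit. I read the force after each small move, so brief peaks in between would not show.
- **Both sides home:** at the last press I estimated about 6.8 N on the +y pad and 4.8 N on the other. The pad and gate positions themselves are not reported, so this rests on the force readings and the pictures.
- **After release:** the tool forces read zero, and the pictures show the gates shut. The other objects look unmoved and the arm is clear.

No check failed or disagreed. While the gates were swinging, I felt a sideways push of about 5 N on the bar; it vanished once they snapped shut.

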